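# Set the radius on a foam cutter and seat the blank on its pivot pin

### The job

Get the switched-off hot-wire cutter ready for cutting a curved end: pull the radius slide out by its black knob until the line on its yellow pointer meets the red tab on the scale. Then take the blue foam blank, bring the crossed end over the slide's pivot pin, long side square across the slide, shift it until the hidden hole in its underside drops on the pin, and press it down flat on the cutter's table. Finish holding it: fingers still on the blank, pressing it down with a steady push of about 10 N, the slide still on its mark, the wire never touched and the mug, glue bottle and little foam house left alone.

Things in the scene. Friction and masses are not known exactly. Their poses are not given: they have to be found in the camera images.
- cutter: Fixed hot-wire foam cutter: white table 380 x 360 mm, top face at z = 60 mm. Origin: centre of its underside, z up; x runs along the slide's slot, from knob (-x, robot side) to wire and bow (+x). Bow: foot at x = 168 mm, arm from there to the wire, top 186 mm above the table, within 25 mm of y = 0. Fence 26 mm high along y at x = 144 to 156 mm. Otherwise only knob and pin stand up.
- hot_wire: The cutter's taut vertical cutting wire (cold, 2 mm thick), 90 mm towards the cutter's +x from its centre, on its centre line. Origin at its lower end, at the level of the table top; the wire runs up to 152 mm above it. Must not be touched.
- radius_slide (a joint): How far the radius slide is pulled out, in m: 0 = fully in (pin 60 mm from the wire), up to 0.085, growing as knob, pointer and pin move together along the cutter's -x, away from the wire. A spring-loaded brake shoe holds it wherever it is left; moving it takes about 9 N.
- slide_knob (a point): Knob of the radius slide: upright black cylinder 20 mm in diameter, from 8 to 36 mm above the table (its narrower neck below that); this point is on its axis 22 mm above the table. It stands 100 mm from the pin, on the cutter's centre line.
- pointer (a point): Black line across the slide's flat yellow pointer plate, beside the knob (32 mm to the cutter's +y of the knob's axis), level with the table. The line is at the same place along the slide as the knob's axis.
- radius_mark (a point): Thin red line at the tip of the red tab stuck flat on the scale strip, about 4 mm to the +y side of the pointer's end, where the pointer's line must come to. Its x axis is the cutter's x axis. It lies 25 to 70 mm towards -x from where the pointer starts.
- pin_tip (a point): Top centre of the slide's steel pivot pin: upright, 10 mm in diameter, 14 mm high above the table, its top 5 mm tapering to 6 mm in diameter. It moves with the slide.
- blank: Loose blue foam blank, 170 (x) x 60 (y) x 50 mm, 40 to 70 g, lying on the bench. Origin at the centre of its underside, x along its length, z up. A black pen cross on its top face is straight above the hole in its underside.
- bore (a point): Mouth of the blind hole in the blank's underside, 55 mm from the blank's centre towards its -x end, on its centre line, at the level of the underside. Round, 13 mm in diameter, 18 mm deep, mouth slightly chamfered. It fits the pin with 1.5 mm all round, so the blank comes down flat on the table once the pin is in.
- mug: White mug, 76 mm in diameter, 90 mm high, standing on the bench; origin at the centre of its foot. Bystander.
- glue: White glue bottle with an orange cap, 54 mm in diameter, 140 mm high; origin at the centre of its foot. Bystander.
- model_house: Small stepped blue foam model house, 90 x 50 mm, 80 mm high; origin at the centre of its underside. Bystander.
Not all that is in view belongs to the job. What is shaped like the blank but green, pink or purple is not meant.

How it is judged:
By the outcome, as a careful person would: the job done as asked, in the order asked, and still so for the second after the job is handed in, while the arm keeps its last pose, push and grip.
It also fails if it takes over 72 s, if anything falls off the work surface, if the arm or the gripper's body presses on something with over 40 N, if the wrist force passes 120 N, or if a joint passes its speed limit or range.

### The arm

A 7-joint arm with a two-finger parallel gripper is mounted at the origin on the work surface. World frame = base frame: x ahead of the robot, y to its left, z up, the work surface at z = 0. Lengths are in mm, angles in rad, forces in N, time in s.
With the tool pointing down it reaches from about 400 to 850 mm from the base axis. Payload 4.5 kg.
Tool frame: the origin (TCP) lies midway between the tips of the shut fingers; the grasp point (between the pads) lies 19 mm behind it; x points along the fingers, y is the direction in which the jaws open and shut, and the axes are right-handed (so a half turn about x gives the same grasp; the last joint's range is limited). The gripper opens to 85 mm and grips with 20 to 120 N. Pads are 22 mm wide; open, the fingers measure 114 mm over their backs; the gripper's body (76 mm by 85 mm) begins 54 mm behind the grasp point. The pads swing forward as they close: fully open they stand 13 mm farther back than shut.
Start: joints at [-1.115, 0.689, -0.195, 1.565, 0.157, 0.902, -0.215], TCP at [255.861, 570.254, 231.317] pointing down, gripper open.
Joint ranges: [-3.01, 3.01], [-0.46, 2.08], [-1.47, 1.51], [0.13, 2.56], [-1, 4.14], [0.04, 2.09], [-2.66, 2.66]. Speed limits (rad/s): [2.57, 2.57, 3.14, 3.14, 3.14, 3.14, 3.14].

### API

Orientations are given as [roll, pitch, yaw] about the fixed x, y, z axes, in that order (R = Rz(yaw) Ry(pitch) Rx(roll)).
In Python, from workcell import manip gives the robot as it stands.
- The arm moves only by the tool move_arm, never from a script. Its arguments are lists of equal length, an entry for each row: "jaw": the closure, from 0 (fully open) to 1 (shut); "xyz": the shift along the tool's x, y, z in mm, a list of three; "delta_rot": the turn, a rotation vector about the tool's x, y, z in degrees, a list of three. A call has 1 to 10 rows; each row is the pose to reach, as a shift and turn from the pose commanded when the call began, along the tool's axes at that moment; what a row does not reach only later rows make up. A row lasts 1/12 s, in which the tool goes at most 41.7 mm and 7.16 degrees, less where a joint would pass 70% of its speed; a pose out of reach is approached as far as the arm can. A call with a gripper value outside its range is refused whole. The fingers move at their own pace and stop on an object; "squeeze" is the grip in N (left out, the last holds). Time passes only in rows, so rows that repeat a pose let the fingers close. It gives the time, the measured TCP pose, the force and the opening at its end, in the units of the state.
- manip.sense(): the state, without advancing time (a new reading comes with each control period).
- manip.grab_frame(name): name is "scene" or "top" or "wrist"; returns the picture (384x512x3 uint8, red, green, blue); there is no depth.
- manip.camera_info(name): a dict with "fovy" (degrees; the focal length in pixels is half the picture's height over the tangent of half this angle, whatever the lens; pixels are square), "cx", "cy" (the principal point, pixels), "rvec" (rotation vector, rad) and "tvec" (3), from world to camera coordinates, as OpenCV has them; the wrist camera has in their place "tool_from_camera" (4x4, takes a point from camera to tool coordinates, whose origin is the TCP and whose axes are the tool frame's). Camera axes: x right, y down, z forward; pixel columns grow to the right and rows downward; lengths in mm; the calibration is good to about 2 mm. The wrist camera is an equidistant fisheye: a pixel r from the principal point sees the ray r / f radians off the axis. A picture is of the moment at which its call begins: read the wrist's pose just before it. camera_info takes no time and is no camera call.
- manip.job_done(): hands the job in, once; it reports no verdict.
The state is a dict: "t": time; "joint_positions": joint angles; "qvel": joint speeds; "effort": joint torques, N m; "ee_pos": TCP position; "tool_rot": TCP orientation; "ft_force": force on the tool from outside, world axes, zero at the start; "torque": the same for the moment, N m; "gripper_width": opening from 0.0 (shut) to 1.0 (fully open).
Only numpy, scipy, OpenCV 4.12 (cv2) and the standard library are available. Lean on these libraries where they do the work, as an engineer would, in place of code of your own. Each camera call takes 0.05 s, during which the arm holds its last target. There are 200 camera calls.

## Working session

There is one attempt and no reset: what is moved stays moved. The work goes in short steps, Python scripts to look and compute and a tool call to move; the robot and the scene stay as the last step left them, time stands still between calls to the robot, and variables do not carry over. Pictures are saved under pics/ and viewed, about 8 in all and at most 12, crops included, and the job is handed in when it is done.

Besides the shell and the picture viewer there is one more tool, called after "Emit:" as name(argument=value, ...) on one line, values as JSON. move_arm: Moves the arm, as the interface text tells. Its arguments: {"type":"object","properties":{"jaw":{"type":"array"},"xyz":{"type":"array"},"delta_rot":{"type":"array"},"squeeze":{"type":"number"}},"required":["jaw","xyz","delta_rot"]}

```bash
mkdir -p pics; cat > h.py <<'E'
import numpy as np, cv2
from workcell import manip
def cam(n):
    c=manip.camera_info(n); f=192/np.tan(np.radians(c['fovy'])/2); return c,f
def ray(n,u,v,s=None):
    c,f=cam(n)
    d=np.array([(u-c['cx'])/f,(v-c['cy'])/f,1.])
    if n!='wrist':
        R=cv2.Rodrigues(np.array(c['rvec'],float))[0]; t=np.array(c['tvec'],float).ravel()
        return -R.T@t, R.T@d
    r=np.hypot(d[0],d[1]); d=np.array([d[0]/max(r,1e-9)*np.sin(r),d[1]/max(r,1e-9)*np.sin(r),np.cos(r)])
    T=np.array(c['tool_from_camera']); Rt=rot(s['tool_rot']); p=np.array(s['ee_pos'])
    return p+Rt@T[:3,3], Rt@T[:3,:3]@d
def rot(rpy):
    from scipy.spatial.transform import Rotation as Ro
    return Ro.from_euler('xyz',rpy).as_matrix()
def at(n,u,v,z,s=None):
    o,d=ray(n,u,v,s); return o+d*(z-o[2])/d[2]
def proj(n,P,s=None):
    c,f=cam(n); P=np.array(P,float)
    if n!='wrist':
        R=cv2.Rodrigues(np.array(c['rvec'],float))[0]; p=R@P+np.array(c['tvec'],float).ravel(); return c['cx']+f*p[0]/p[2],c['cy']+f*p[1]/p[2]
    T=np.array(c['tool_from_camera']); q=rot(s['tool_rot']).T@(P-np.array(s['ee_pos'])); p=T[:3,:3].T@(q-T[:3,3])
    a=np.arctan2(np.hypot(p[0],p[1]),p[2]); h=np.hypot(p[0],p[1]); return c['cx']+f*a*p[0]/h,c['cy']+f*a*p[1]/h
def save(n,name,crop=None,k=1):
    im=manip.grab_frame(n)[:,:,::-1]; np.save('pics/'+name+'.npy',im); 
    if crop: u0,v0,u1,v1=crop; im=im[v0:v1,u0:u1]
    cv2.imwrite('pics/'+name+'.png',cv2.resize(im,None,fx=k,fy=k,interpolation=cv2.INTER_CUBIC)); return im
E
python3 - <<'E'
from h import *
s=manip.sense();print(s)
a=manip.grab_frame('top')[:,:,::-1];b=manip.grab_frame('scene')[:,:,::-1]
np.save('pics/top0.npy',a);np.save('pics/scene0.npy',b)
cv2.imwrite('pics/a.png',cv2.resize(a,None,fx=1.5,fy=1.5,interpolation=cv2.INTER_CUBIC))
cv2.imwrite('pics/b.png',cv2.resize(b,None,fx=1.5,fy=1.5,interpolation=cv2.INTER_CUBIC))
for n in('top','scene','wrist'):print(n,manip.camera_info(n))
E
```

```text
{'t': 0.0, 'joint_positions': array([-1.11518402,  0.68999477, -0.1945589 ,  1.56636629,  0.15731537,
        0.90251408, -0.21512412]), 'qvel': array([-1.07740495e-03, -1.37689445e-04,  3.59639011e-04, -3.96384226e-05,
        3.69074222e-04,  1.84081497e-03, -7.48783860e-05]), 'effort': array([ 2.44007651e-04, -5.39616859e+01, -1.26675591e+00, -1.58538204e+01,
        8.98971688e-03,  9.71181609e-03, -3.39178609e-05]), 'ee_pos': array([255.64019474, 569.59679604, 230.47254001]), 'tool_rot': array([-1.50573248,  1.5689107 , -1.92743756]), 'ft_force': array([-0.05699444,  0.25692732, -0.65717375]), 'torque': array([-0.022534  ,  0.07574252,  0.00199439]), 'gripper_width': 0.9968204686328848}
top {'fovy': 53.445420911159154, 'cx': 254.06349663774995, 'cy': 186.3782935703788, 'rvec': array([ 2.08899016, -2.13837009,  0.21825391]), 'tvec': array([ -92.33573048,  511.12737777, 1530.24136947])}
scene {'fovy': 55.19750326026478, 'cx': 251.86636331321182, 'cy': 192.86148004296314, 'rvec': array([ 1.45861868,  2.21971313, -0.76270078]), 'tvec': array([ 253.87027507, -269.24557289, 1523.59569038])}
wrist {'fovy': 65.70646984690485, 'cx': 257.0248190214552, 'cy': 192.98298297762608, 'tool_from_camera': array([[-5.40621096e-05, -3.01370122e-01,  9.53507235e-01,
        -1.44167527e+02],
       [ 9.99999972e-01,  2.03550806e-04,  1.21033418e-04,
         9.61409657e-01],
       [-2.30563022e-04,  9.53507214e-01,  3.01370103e-01,
        -7.64706261e+01],
       [ 0.00000000e+00,  0.00000000e+00,  0.00000000e+00,
         1.00000000e+00]])}
```

View pics/a.png

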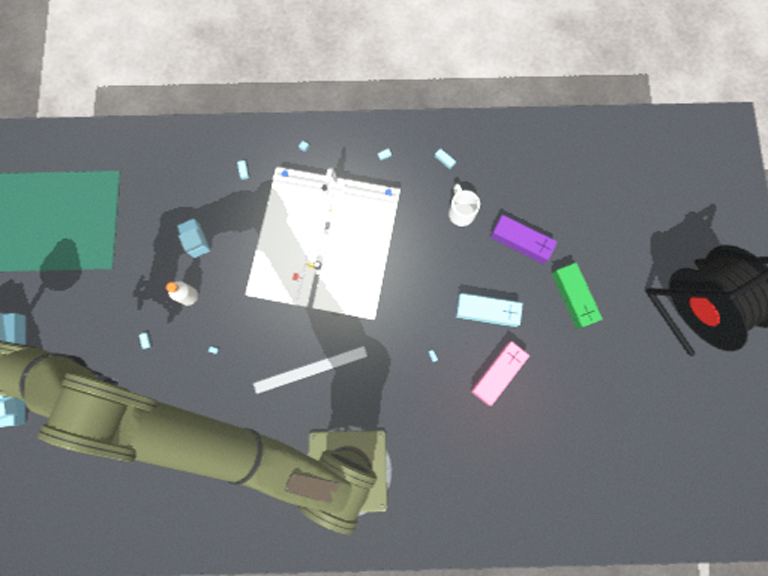

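View pics/b.png

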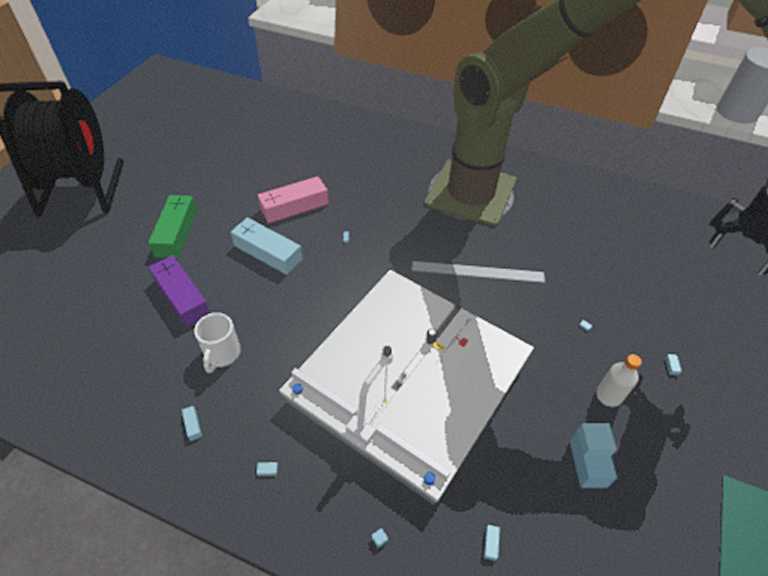

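The top view shows the blanks: blue (488,310), purple (524,238), green (577,295), pink (500,373). Only the blue one, with its cross at about (510,313), fits the description. The small stepped blue object at (193,238) is the house. The mug is at (464,207), the glue at (180,292), and the cutter is centred near (323,243). One enlarged crop will confirm this.

```bash
python3 - <<'E'
from h import *
im=np.load('pics/top0.npy')[105:235,165:355]
cv2.imwrite('pics/c.png',cv2.resize(im,None,fx=4.2,fy=4.2,interpolation=cv2.INTER_CUBIC))
for n,u,v,z in [('corner',274,167,60),('corner',400,187,60),('corner',375,319,60),('corner',246,295,60),('knob',317,265,96),('cross',509,312,50),('mug',464,207,90),('b1',458,292,50),('b2',523,300,50),('b3',521,327,50),('b4',457,318,50)]:
    print(n,at('top',u/1.5,v/1.5,z).round(0))
E
```

```text
corner [845. 196.  60.]
corner [ 775. -164.   60.]
corner [398. -85.  60.]
corner [473. 267.  60.]
knob [544.  68.  96.]
cross [ 410. -452.   50.]
mug [ 701. -339.   90.]
b1 [ 469. -315.   50.]
b2 [ 443. -493.   50.]
b3 [ 368. -482.   50.]
b4 [ 397. -309.   50.]
```

View pics/c.png

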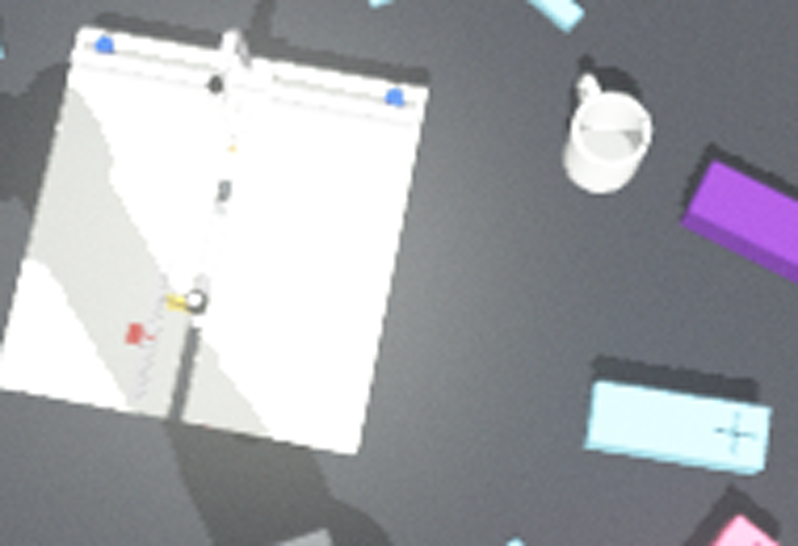

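The crop confirms the light-blue blank, with its cross at the right end (735,432). The knob is at (195,300), the yellow pointer at (178,302), the red tab at (137,333) and the pin near (224,190). The cutter's yaw is about -11°. Next I work out the approach above the knob, with the jaws along the cutter's x and the camera on its +y side.

```bash
cat >> h.py <<'E'
from scipy.spatial.transform import Rotation as Ro
def goal(P,yaw,flip=0):
    """tool down, jaw (tool y) along world yaw(deg); returns shift in tool axes and rotvec deg"""
    s=manip.sense(); R=rot(s['tool_rot']); a=np.radians(yaw+180*flip)
    y=np.array([np.cos(a),np.sin(a),0]); x=np.array([0,0,-1.]); G=np.c_[x,y,np.cross(x,y)]
    print('pos',np.round(s['ee_pos'],1),'shift',(R.T@(np.array(P)-s['ee_pos'])).round(1),'rot',np.degrees(Ro.from_matrix(R.T@G).as_rotvec()).round(2),'jawyaw',np.degrees(np.arctan2(R[1,1],R[0,1])).round(2))
E
python3 - <<'E'
from h import *
for u,v,z in [(195,300,96),(183,302,60),(150,337,60),(224,188,74),(735,432,50)]:print(at('top',165+u/4.2,105+v/4.2,z).round(1))
print(rot(manip.sense()['tool_rot']).round(3))
goal([550,66,200],-11.3);goal([550,66,200],-11.3,1)
E
```

```text
[545.1  67.8  96. ]
[551.9  83.7  60. ]
[517.3 116.1  60. ]
[664.   41.4  74. ]
[ 411. -455.   50.]
[[-0.001  0.409  0.912]
 [-0.002  0.912 -0.409]
 [-1.    -0.002  0.   ]]
pos [255.7 569.7 230.6] shift [  31.2 -339.   474.7] rot [7.714e+01 7.000e-02 8.000e-02] jawyaw 65.84
pos [255.7 569.7 230.6] shift [  31.2 -339.   474.7] rot [-1.0286e+02 -8.0000e-02  8.0000e-02] jawyaw 65.84
```

Emit:
move_arm(jaw=[0.3, 0.3, 0.3, 0.3, 0.3, 0.3, 0.3, 0.3, 0.3, 0.3], xyz=[[0, -34, 47], [0, -68, 94], [0, -102, 141], [0, -136, 188], [0, -170, 235], [0, -204, 282], [0, -238, 329], [0, -272, 376], [0, -305, 423], [0, -339, 475]], delta_rot=[[7, 0, 0], [14, 0, 0], [21, 0, 0], [28, 0, 0], [35, 0, 0], [42, 0, 0], [49, 0, 0], [56, 0, 0], [63, 0, 0], [70, 0, 0]])

```text
t: 0.93
ee_pos: [465.0, 207.7, 231.2]
tool_rot: [-1.348, 1.57, -2.997]
ft_force: [0.8, 0.6, 0.8]
gripper_width: 0.702
```

```bash
python3 - <<'E'
from h import *
print(manip.sense()['joint_positions'].round(2));goal([550,66,230],-11.3)
E
```

```text
[-0.58  0.54  0.11  1.92 -0.09  0.69 -0.49]
pos [465.  207.7 231.2] shift [  1.2  95.9 134.6] rot [6.81 0.01 0.03] jawyaw -4.49
```

Emit:
move_arm(jaw=[0.3, 0.3, 0.3, 0.3, 0.3, 0.3, 0.3], xyz=[[7, 24, 34], [14, 48, 67], [20, 72, 100], [30, 96, 135], [30, 96, 135], [30, 96, 135], [30, 96, 135]], delta_rot=[[3, 0, 0], [6.8, 0, 0], [6.8, 0, 0], [6.8, 0, 0], [6.8, 0, 0], [6.8, 0, 0], [6.8, 0, 0]])

```text
t: 1.52
ee_pos: [550.0, 68.6, 200.8]
tool_rot: [-1.868, 1.569, 2.652]
ft_force: [0.6, 0.1, 1.0]
gripper_width: 0.7
```

```bash
python3 - <<'E'
from h import *
s=manip.sense();print(s['ee_pos'],s['tool_rot'],np.abs(s['qvel']).max())
save('wrist','d',k=1.5)
goal([550,66,200],-11.3)
for P in [(545,68,96),(645,48,74)]:print(np.array(proj('wrist',P,s))*1.5)
E
```

```text
[549.98690292  68.58235138 200.84126249] [-1.86836641  1.56913453  2.65247012] 0.037267414222630274
pos [549.8  69.8 201.1] shift [1.1 0.9 3.7] rot [ 0.45 -0.06  0.08] jawyaw -10.85
[376.22523506 290.72250644]
[532.44591027 281.4874337 ]
```

View pics/d.png

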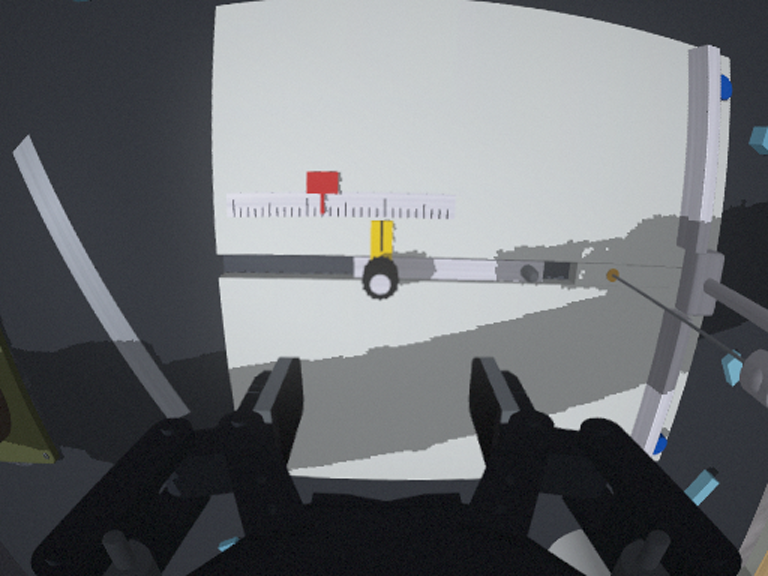

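Wrist view: knob top at (380,284), pointer line at (381,237), red tab's line at (323,205), pin at (529,271) and wire foot at (612,275).

```bash
python3 - <<'E'
from h import *
s=dict(manip.sense()); s['ee_pos']=np.array([549.9,69.2,201.0])
g=lambda u,v,z:at('wrist',u/1.5,v/1.5,z,s)
k=g(380,284,96);p=g(381,237,60);m=g(323,207,60);pin=g(528.5,269,74);w=g(612,275,60);e1=g(219,278,60);e2=g(576,262,60)
for n,q in zip('knob pointer mark pin wire'.split(),(k,p,m,pin,w)):print(n,q.round(1))
for n,d in(('k-w',w-k),('pin-w',w-pin),('k-pin',pin-k)):print(n,np.hypot(*d[:2]).round(1),np.degrees(np.arctan2(d[1],d[0])).round(2))
# cutter yaw from scale strip ends and slot edge
for a,b in(((230,217),(452,218)),((219,254),(360,256)),((220,277),(356,278))):
    d=g(*b,60)-g(*a,60);print(np.degrees(np.arctan2(d[1],d[0])).round(2))
a=np.radians(-11.3);ex=np.array([np.cos(a),np.sin(a),0]);print('pull',((p-m)@ex).round(1),'s0',((w-pin)@ex-60).round(1))
goal([k[0],k[1],82-3],-11.3)
E
```

```text
knob [547.9  72.2  96. ]
pointer [552.1  92.9  60. ]
mark [519.1 119.5  60. ]
pin [643.1  57.8  74. ]
wire [711.9  37.2  60. ]
k-w 167.7 -12.07
pin-w 71.8 -16.7
k-pin 96.3 -8.62
-11.73
-12.29
-11.48
pull 37.5 s0 11.5
pos [549.8  69.8 201.1] shift [122.1  -2.2  -1.9] rot [ 0.45 -0.06  0.08] jawyaw -10.85
```

Emit:
move_arm(jaw=[0.3, 0.3, 0.3, 0.3, 0.3, 0.3, 0.9, 0.9, 0.9, 0.9], xyz=[[35, -1, -1], [70, -2, -2], [105, -2, -2], [135, -2, -2], [135, -2, -2], [135, -2, -2], [135, -2, -2], [135, -2, -2], [135, -2, -2], [135, -2, -2]], delta_rot=[[1, 0, 0], [1, 0, 0], [1, 0, 0], [1, 0, 0], [1, 0, 0], [1, 0, 0], [1, 0, 0], [1, 0, 0], [1, 0, 0], [1, 0, 0]], squeeze=60)

```text
t: 2.4
ee_pos: [548.0, 71.3, 68.3]
tool_rot: [-2.223, 1.569, 2.282]
ft_force: [-4.3, 1.5, 9.3]
gripper_width: 0.216
```

Emit:
move_arm(jaw=[0.9, 0.9, 0.9, 0.9], xyz=[[0, 0, 0], [0, 0, 0], [0, 0, 0], [0, 0, 0]], delta_rot=[[0, 0, 0], [0, 0, 0], [0, 0, 0], [0, 0, 0]])

```text
t: 2.73
ee_pos: [548.0, 71.4, 68.3]
tool_rot: [-2.378, 1.569, 2.126]
ft_force: [-4.5, 1.7, 9.2]
gripper_width: 0.213
```

```bash
python3 - <<'E'
from h import *
s=manip.sense();print(s['ee_pos'],s['ft_force'],s['gripper_width'])
save('wrist','e',k=1.5)
goal([547.9,72.2,66],-11.8)
E
```

```text
[548.0318991   71.35840111  68.2979573 ] [-4.5234934   1.68868965  9.16604859] 0.21255160439115858
pos [548.   71.4  68.3] shift [ 2.3 -0.3 -0.8] rot [-0.13 -0.07  0.07] jawyaw -11.93
```

View pics/e.png

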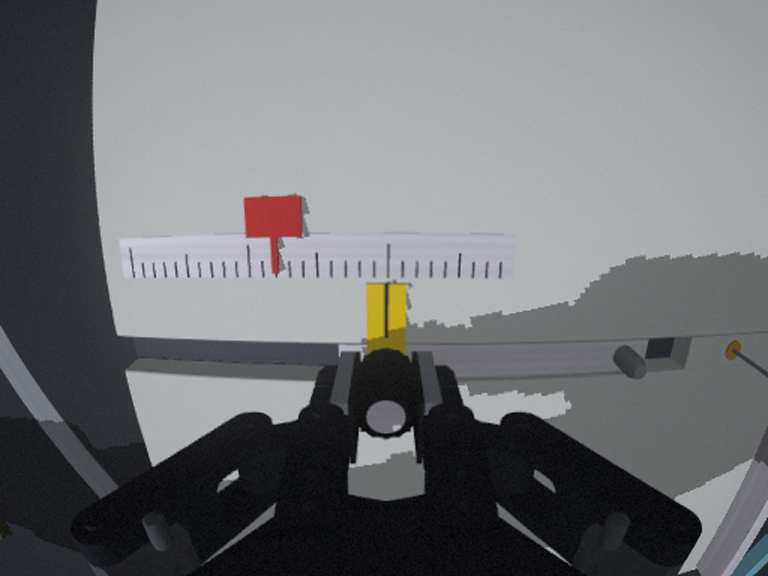

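Wrist view: the knob is held between the pads. The pointer line is at (387,284) and the tip of the red line at (276,272).

```bash
python3 - <<'E'
from h import *
s=manip.sense()
g=lambda u,v,z=60:at('wrist',u/1.5,v/1.5,z,s)
a=np.radians(-11.9);ex=np.array([np.cos(a),np.sin(a),0]);ey=np.array([-ex[1],ex[0],0])
k=g(386,415,96);p=g(387,284);m=g(276,272);pin=g(626,352,74);w=g(733,350)
for n,q in zip('k p m pin w'.split(),(k,p,m,pin,w)):print(n,q.round(1),'rel TCP',((q-s['ee_pos'])@ex).round(1),((q-s['ee_pos'])@ey).round(1))
t=[g(*q) for q in((131,277),(501,277),(121,238),(515,236),(139,371),(680,367))]
for i in(0,2,4):d=t[i+1]-t[i];print(np.hypot(*d[:2]).round(1),np.degrees(np.arctan2(d[1],d[0])).round(2))
E
```

```text
k [549.   71.5  96. ] rel TCP 1.0 0.3
p [555.9 102.2  60. ] rel TCP 1.3 31.8
m [517.5 114.9  60. ] rel TCP -38.8 36.3
pin [640.8  61.1  74. ] rel TCP 92.9 9.0
w [713.3  35.5  60. ] rel TCP 169.1 -1.0
143.8 -12.08
150.4 -12.37
241.4 -11.9
```

Emit:
move_arm(jaw=[0.9, 0.9, 0.9, 0.9, 0.9, 0.9, 0.9], xyz=[[-1, -8, 0], [-1, -16, 0], [-1, -24, 0], [-1, -32, 0], [-1, -38, 0], [-1, -38, 0], [-1, -38, 0]], delta_rot=[[0, 0, 0], [0, 0, 0], [0, 0, 0], [0, 0, 0], [0, 0, 0], [0, 0, 0], [0, 0, 0]])

```text
t: 3.37
ee_pos: [515.6, 78.3, 68.5]
tool_rot: [1.848, 1.563, 0.068]
ft_force: [6.5, 0.2, -5.2]
gripper_width: 0.211
```

```bash
python3 - <<'E'
from h import *
s=manip.sense();print(s['ee_pos'],s['ft_force'],s['gripper_width'])
save('wrist','f',crop=(150,120,470,300),k=2.5)
E
```

```text
[515.63444173  78.30867814  68.46544583] [ 6.54812341  0.18689069 -5.19871318] 0.21080657246782158
```

View pics/f.png

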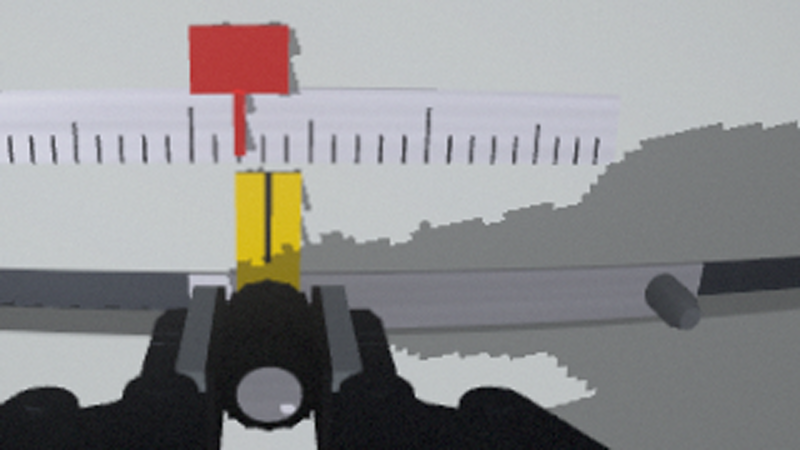

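The red tip is at (240,155) and the pointer line at (268,173) in the crop, so a few mm remain. The slide lagged the command.

```bash
cat > m.py <<'E'
from h import *
import sys
def rem(im,s):
    # segment red line (below tab) and black line on yellow plate
    b,g,r=[im[:,:,i].astype(int) for i in range(3)]
    red=(r>140)&(g<90)&(b<90); red[:,:150]=0
    yel=(r>150)&(g>120)&(b<80)
    vs,us=np.nonzero(red); rows=[(v,us[vs==v]) for v in np.unique(vs)]
    thin=[(v,u.mean()) for v,u in rows if len(u)<=8 and v>vs.min()+15]
    v0=max(v for v,_ in thin); mt=np.mean([u for v,u in thin if v>=v0-6])
    vy,uy=np.nonzero(yel); top=vy.min(); L=[]
    for v in range(top+3,top+15):
        u=uy[vy==v]; lo,hi=u.min()+6,u.max()-5; w=np.clip(200-r[v,lo:hi],0,None).astype(float); w[w<40]=0
        if w.sum()>0:L.append((w*np.arange(lo,hi)).sum()/w.sum())
    M=at('wrist',mt,v0,60,s);P=at('wrist',np.mean(L),top+9,60,s)
    a=np.radians(-12.05);ex=np.array([np.cos(a),np.sin(a),0])
    print('mark',round(mt,1),v0,'line',np.mean(L).round(1),top,'remaining',((P-M)@ex).round(2),'dy',((M-P)@[-ex[1],ex[0],0]).round(1));return P,M
E
python3 - <<'E'
from m import *
s=manip.sense();rem(np.load('pics/f.npy'),s)
g=lambda u,v,z:at('wrist',150+u/2.5,120+v/2.5,z,s)
k=g(270,393,96);pin=g(685,315,74);print('pin-knob',(pin-k).round(1),np.hypot(*(pin-k)[:2]))
goal([515.6,78.3,68.5],-12.05)
E
```

```text
mark 245.4 182 line 256.9 189 remaining 6.13 dy 9.0
pin-knob [ 97.2 -19.8 -22. ] 99.2416139179324
pos [515.7  78.3  68.5] shift [-0. -0.  0.] rot [ 0.05 -0.13 -0.45] jawyaw -12.0
```

Emit:
move_arm(jaw=[0.9, 0.9, 0.9, 0.9, 0.9, 0.9], xyz=[[0, -2, 0], [0, -4, 0], [0, -6, 0], [0, -6, 0], [0, -6, 0], [0, -6, 0]], delta_rot=[[0, 0, 0], [0, 0, 0], [0, 0, 0], [0, 0, 0], [0, 0, 0], [0, 0, 0]])

```text
t: 3.92
ee_pos: [511.0, 79.3, 68.5]
tool_rot: [1.828, 1.56, 0.047]
ft_force: [8.7, -1.3, -7.7]
gripper_width: 0.211
```

```bash
python3 - <<'E'
from m import *
s=manip.sense();print(s['ee_pos'],s['ft_force']);save('wrist','g',crop=(220,140,300,220),k=6);rem(np.load('pics/g.npy'),s)
E
```

```text
[511.03792107  79.32181613  68.48900731] [ 8.74164764 -1.2617845  -7.74095208]
mark 254.4 182 line 256.6 189 remaining 1.18 dy 9.0
```

Emit:
move_arm(jaw=[0.9, 0.9, 0.9, 0.9], xyz=[[0, -1.3, 0], [0, -1.3, 0], [0, -1.3, 0], [0, -1.3, 0]], delta_rot=[[0, 0, 0], [0, 0, 0], [0, 0, 0], [0, 0, 0]])

```text
t: 4.3
ee_pos: [510.0, 79.5, 68.5]
tool_rot: [1.825, 1.56, 0.045]
ft_force: [8.8, -1.3, -7.0]
gripper_width: 0.208
```

```bash
python3 - <<'E'
from m import *
s=manip.sense();print(s['ee_pos'],s['ft_force']);save('wrist','i',crop=(210,130,300,220),k=6);rem(np.load('pics/i.npy'),s)
E
```

```text
[509.99299092  79.54259262  68.49388218] [ 8.83596654 -1.27705922 -6.97746406]
mark 256.4 182 line 256.6 189 remaining 0.09 dy 9.0
```

View pics/i.png

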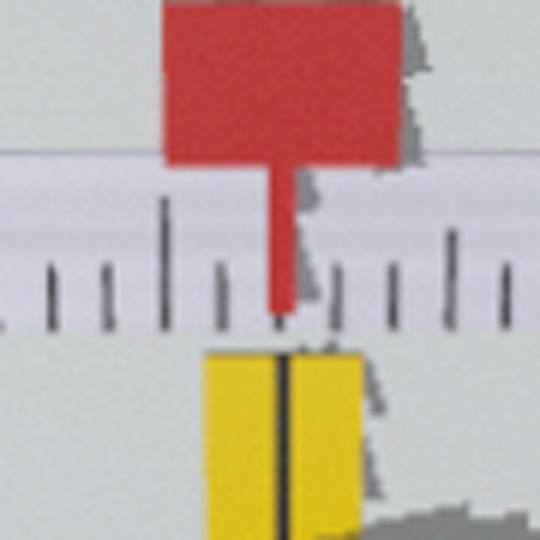

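Pointer line (283) and red tip (282) are aligned. I unload the arm before letting go, so that it doesn't spring.

Emit:
move_arm(jaw=[0.9, 0.9, 0.9, 0.9, 0.9], xyz=[[0.3, 2, 0], [0.5, 4, 0], [0.5, 5, 0], [0.5, 5, 0], [0.5, 5, 0]], delta_rot=[[0, 0, 0], [0, 0, 0], [0, 0, 0], [0, 0, 0], [0, 0, 0]])

```text
t: 4.77
ee_pos: [509.9, 79.5, 68.3]
tool_rot: [2.486, 1.569, 0.707]
ft_force: [-0.8, 1.4, 7.0]
gripper_width: 0.213
```

Emit:
move_arm(jaw=[0.6, 0.3, 0.3, 0.3, 0.3, 0.3, 0.2, 0.1, 0.1, 0.1], xyz=[[0, 0, 0], [0, 0, 0], [0, 0, 0], [-10, 0, 0], [-40, 0, 0], [-80, 0, 0], [-120, 0, 0], [-120, 0, 0], [-120, 0, 0], [-120, 0, 0]], delta_rot=[[0, 0, 0], [0, 0, 0], [0, 0, 0], [0, 0, 0], [0, 0, 0], [0, 0, 0], [0, 0, 0], [0, 0, 0], [0, 0, 0], [0, 0, 0]])

```text
t: 5.6
ee_pos: [509.1, 78.7, 187.1]
tool_rot: [-2.17, 1.571, 2.334]
ft_force: [0.4, 0.1, -0.0]
gripper_width: 0.899
```

```bash
python3 - <<'E'
from m import *
s=manip.sense();print(s['ee_pos'],s['ft_force']);save('wrist','j',k=1.5);s=manip.sense()
try: rem(np.load('pics/j.npy'),s)
except Exception as e: print(e)
# predicted pixels
print([np.round(np.array(proj('wrist',P,s))*1.5) for P in((509.9,79.5,96),(607.7,58.6,74))])
goal([419,-400,190],-12.05); goal([419,-400,190],-9)
E
```

```text
[509.10460502  78.74608148 187.11241543] [ 0.36288147  0.08853183 -0.0311723 ]
mark 257.5 145 line 258.0 151 remaining 0.49 dy 14.1
[array([386., 294.]), array([546., 283.])]
pos [508.6  78.7 186.3] shift [ -3.4  11.5 486.8] rot [0.09 0.04 0.1 ] jawyaw -11.96
pos [508.6  78.7 186.3] shift [ -3.4  11.5 486.8] rot [-2.96  0.03  0.1 ] jawyaw -11.96
```

View pics/j.png

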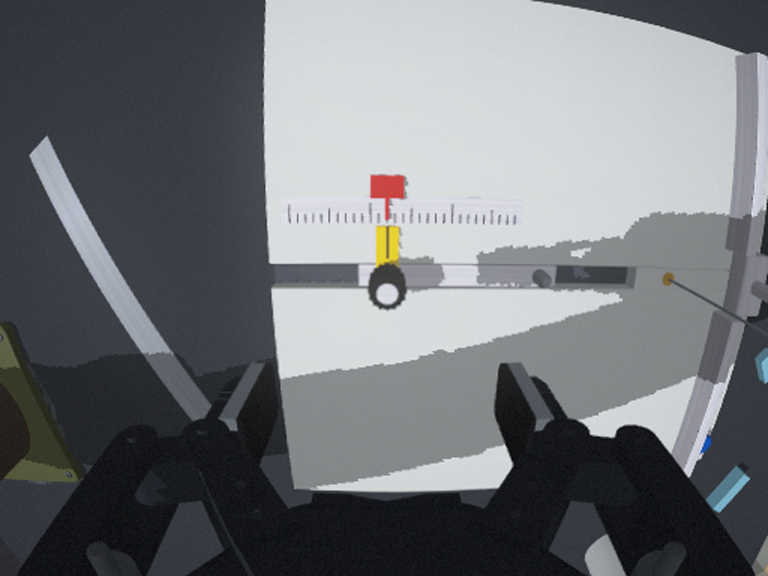

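The slide stayed on its mark. The pin is seen at (545,281) and predicted at (546,283) from the knob grasp. Now to the blank.

Emit:
move_arm(jaw=[0.0, 0.0, 0.0, 0.0, 0.0, 0.0, 0.0, 0.0, 0.0, 0.0], xyz=[[0, 1, 41], [0, 2, 82], [0, 3, 123], [0, 4, 164], [0, 5, 205], [0, 6, 246], [0, 7, 287], [0, 8, 328], [0, 9, 369], [0, 10, 410]], delta_rot=[[0, 0, 0], [0, 0, 0], [0, 0, 0], [0, 0, 0], [0, 0, 0], [-1, 0, 0], [-2, 0, 0], [-3, 0, 0], [-3, 0, 0], [-3, 0, 0]])

```text
t: 6.48
ee_pos: [432.5, -325.6, 185.1]
tool_rot: [-2.091, 1.567, 2.464]
ft_force: [1.2, 0.3, -0.3]
gripper_width: 0.998
```

```bash
python3 - <<'E'
from h import *
goal([419,-400,190],-9)
E
```

```text
pos [ 432.5 -325.6  185.1] shift [-5.  -1.8 75.6] rot [ 0.03 -0.11  0.2 ] jawyaw -8.97
```

Emit:
move_arm(jaw=[0.0, 0.0, 0.0, 0.0, 0.0, 0.0], xyz=[[0, -1, 35], [0, -2, 70], [0, -2, 76], [0, -2, 76], [0, -2, 76], [0, -2, 76]], delta_rot=[[0, 0, 0], [0, 0, 0], [0, 0, 0], [0, 0, 0], [0, 0, 0], [0, 0, 0]])

```text
t: 6.98
ee_pos: [421.0, -396.6, 185.8]
tool_rot: [-2.631, 1.567, 1.928]
ft_force: [-0.1, 0.1, -0.2]
gripper_width: 0.996
```

```bash
python3 - <<'E'
from h import *
save('wrist','k',k=1.5);s=manip.sense();print(s['ee_pos'],s['qvel'].max())
im=np.load('pics/k.npy')
c=np.array([419,-400]);
for P in((419,-400,50),(411,-455,50)):print(np.array(proj('wrist',P,s)).round(0)*1.5)
E
```

```text
[ 421.23669705 -396.5680848   186.07841303] 0.0044013733261706964
[382.5 280.5]
[382.5 357. ]
```

View pics/k.png

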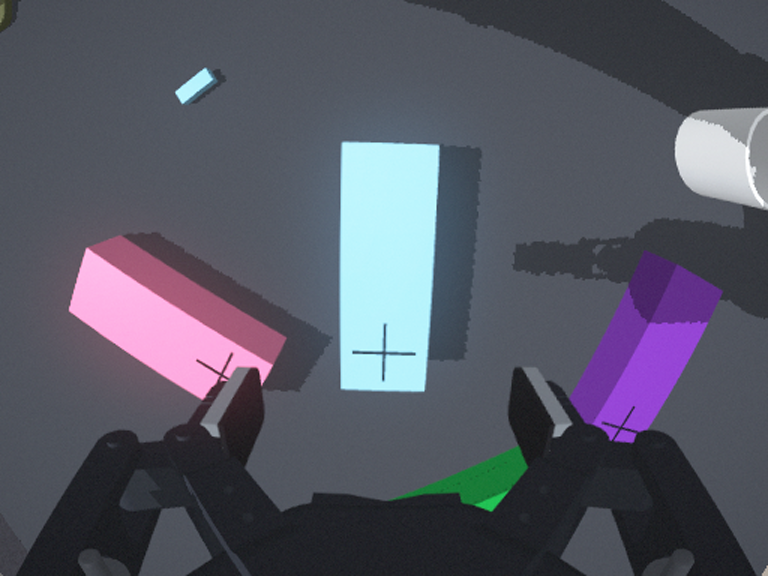

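Wrist view: blank corners (341,141), (439,145), (425,391), (341,388); cross at (384,352). Pink's nearest corner is at (286,338).

```bash
python3 - <<'E'
from h import *
s=manip.sense()
g=lambda u,v,z=50:at('wrist',u/1.5,v/1.5,z,s)
C=np.array([g(*q) for q in((341,141),(439,145),(425,391),(341,388))]);x=g(384.5,352)
m=(C[0]+C[1])/2-(C[2]+C[3])/2
print(C.round(1).tolist(),'ctr',C.mean(0).round(1),'cross',x.round(1),'len',np.hypot(*m[:2]).round(1),'w',np.hypot(*(C[1]-C[0])[:2]).round(1),np.hypot(*(C[2]-C[3])[:2]).round(1),'yaw',[np.degrees(np.arctan2(*d[1::-1])).round(2) for d in(m,C[0]-C[3],C[1]-C[2])])
ctr=C.mean(0);u=m/np.hypot(*m[:2]);print('cross along',((x-ctr)@u).round(1))
T=x+u*35; 
from math import *
yaw=degrees(atan2(u[1],u[0]))-90
v=np.array([u[1],-u[0],0]);
for nm,q in(('pink',g(286,338)),('purple',g(600,420))):print(nm,((q-T)@u).round(0),((q-T)@v).round(0))
goal([T[0],T[1],22],yaw)
E
```

```text
[[407.8, -307.4, 50.0], [467.5, -319.1, 50.0], [436.9, -487.5, 50.0], [377.1, -475.8, 50.0]] ctr [ 422.3 -397.5   50. ] cross [ 412.7 -451.7   50. ] len 171.2 w 60.8 60.9 yaw [np.float64(79.69), np.float64(79.68), np.float64(79.7)]
cross along -55.1
pink -27.0 -69.0
purple -97.0 179.0
pos [ 421.2 -396.6  186.1] shift [164.    1.1  21.2] rot [ 1.53 -0.14  0.07] jawyaw -8.79
```

Emit:
move_arm(jaw=[0.0, 0.0, 0.0, 0.0, 0.0, 0.0, 0.0, 0.0], xyz=[[10, 1, 21], [45, 1, 21], [80, 1, 21], [115, 1, 21], [150, 1, 21], [175, 1, 21], [180, 1, 21], [180, 1, 21]], delta_rot=[[1.5, 0, 0], [1.5, 0, 0], [1.5, 0, 0], [1.5, 0, 0], [1.5, 0, 0], [1.5, 0, 0], [1.5, 0, 0], [1.5, 0, 0]])

```text
t: 7.7
ee_pos: [418.1, -417.6, 5.3]
tool_rot: [-2.316, 1.567, 2.216]
ft_force: [1.0, -0.7, -0.1]
gripper_width: 0.998
```

Emit:
move_arm(jaw=[0.6, 0.6, 0.6, 0.6, 0.6, 0.6], xyz=[[0, 0, 0], [0, 0, 0], [0, 0, 0], [0, 0, 0], [0, 0, 0], [0, 0, 0]], delta_rot=[[0, 0, 0], [0, 0, 0], [0, 0, 0], [0, 0, 0], [0, 0, 0], [0, 0, 0]], squeeze=40)

```text
t: 8.2
ee_pos: [419.6, -421.0, 8.9]
tool_rot: [1.107, 1.567, -0.646]
ft_force: [-0.6, 1.3, 7.6]
gripper_width: 0.698
```

Emit:
move_arm(jaw=[0.6, 0.6, 0.6, 0.6, 0.6, 0.6, 0.6, 0.6], xyz=[[-15, 0, 0], [-40, 0, 0], [-70, 0, 0], [-100, 0, 0], [-130, 0, 0], [-130, 0, 0], [-130, 0, 0], [-130, 0, 0]], delta_rot=[[0, 0, 0], [0, 0, 0], [0, 0, 0], [0, 0, 0], [0, 0, 0], [0, 0, 0], [0, 0, 0], [0, 0, 0]])

```text
t: 8.87
ee_pos: [418.0, -419.8, 137.0]
tool_rot: [1.901, 1.571, 0.147]
ft_force: [0.3, -0.4, -0.4]
gripper_width: 0.699
```

```bash
python3 - <<'E'
from h import *
save('wrist','l',k=1.5);s=manip.sense();print(s['ee_pos'],s['ft_force'],s['gripper_width'])
goal([615,92.8,130],-12.05)
E
```

```text
[ 417.66744499 -419.49546731  136.24845457] [ 0.09912259  0.43463336 -1.17155134] 0.6973270889191457
pos [ 417.7 -419.5  136.2] shift [   6.6  101.  -539.6] rot [ 1.58 -0.05  0.07] jawyaw -10.47
```

View pics/l.png

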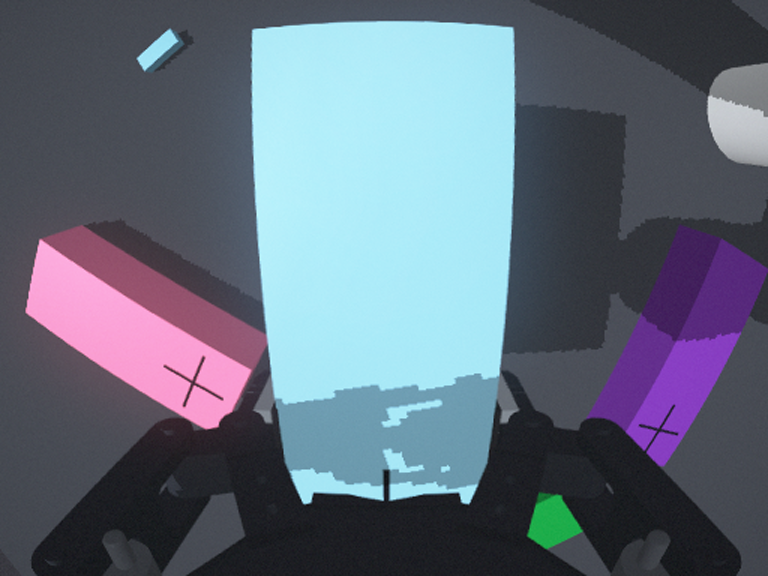

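The blank is held level: far edge at (383,22), and the near end of the cross arm shows at (387,470).

```bash
python3 - <<'E'
from h import *
s=manip.sense();p=np.array(s['ee_pos']);R=rot(s['tool_rot']);z=p[2]+41
g=lambda u,v:at('wrist',u/1.5,v/1.5,z,s)
for n,q in(('far',(383,22)),('farL',(252,29)),('farR',(514,28)),('arm',(387,470)),('midL',(258,200)),('midR',(514,200))):print(n,(R.T@(g(*q)-p)).round(1))
# cross arm length from earlier view (T: TCP 421.2,-396.6,186.1 ; similar tool attitude)
s2=dict(s);s2['ee_pos']=np.array([421.2,-396.6,186.1]);a=at('wrist',385/1.5,324/1.5,50,s2);b=at('wrist',384.5/1.5,352/1.5,50,s2);print('arm len',np.linalg.norm(a-b).round(1))
E
```

```text
far [ -40.9    0.2 -109.1]
farL [ -40.9  -30.5 -109.2]
farR [ -40.9   30.8 -109.3]
arm [-41.    1.3  10.9]
midL [-40.9 -29.5 -67.5]
midR [-41.   31.3 -67.5]
arm len 21.0
```

Emit:
move_arm(jaw=[0.6, 0.6, 0.6, 0.6, 0.6, 0.6, 0.6, 0.6, 0.6, 0.6], xyz=[[0, 4, -20], [0, 11, -58], [0, 18, -96], [0, 25, -134], [0, 32, -172], [0, 39, -210], [0, 46, -248], [0, 53, -286], [0, 60, -324], [0, 67, -362]], delta_rot=[[0, 0, 0], [0.5, 0, 0], [1, 0, 0], [1.6, 0, 0], [1.6, 0, 0], [1.6, 0, 0], [1.6, 0, 0], [1.6, 0, 0], [1.6, 0, 0], [1.6, 0, 0]])

```text
t: 9.75
ee_pos: [549.3, -74.2, 135.4]
tool_rot: [-1.422, 1.568, 3.08]
ft_force: [0.3, -1.5, -0.9]
gripper_width: 0.695
```

```bash
python3 - <<'E'
from h import *
goal([613.7,89.0,130],-12.05)
E
```

```text
pos [549.3 -74.2 135.4] shift [   5.3   28.9 -173.1] rot [-0.    0.03  0.17] jawyaw -12.05
```

Emit:
move_arm(jaw=[0.6, 0.6, 0.6, 0.6, 0.6, 0.6, 0.6, 0.6, 0.6], xyz=[[0, 6, -35], [0, 12, -70], [0, 18, -105], [0, 24, -140], [0, 28, -165], [0, 29, -173], [0, 29, -173], [0, 29, -173], [0, 29, -173]], delta_rot=[[0, 0, 0], [0, 0, 0], [0, 0, 0], [0, 0, 0], [0, 0, 0], [0, 0, 0], [0, 0, 0], [0, 0, 0], [0, 0, 0]])

```text
t: 10.5
ee_pos: [613.4, 83.8, 136.2]
tool_rot: [-0.492, 1.568, -2.276]
ft_force: [-0.8, -0.4, 0.2]
gripper_width: 0.7
```

```bash
python3 - <<'E'
from h import *
s=manip.sense();print(s['ft_force']);goal([613.7,89.0,130],-12.05)
E
```

```text
[-0.80711986 -0.38993819  0.24707009]
pos [613.4  83.8 136.2] shift [ 6.2 -0.8 -5.2] rot [-0.19  0.16  0.09] jawyaw -12.24
```

Emit:
move_arm(jaw=[0.6, 0.6, 0.6, 0.6, 0.6, 0.6], xyz=[[10, -1, -5], [25, -1, -5], [40, -1, -5], [43, -1, -5], [43, -1, -5], [43, -1, -5]], delta_rot=[[-0.2, 0.2, 0], [-0.2, 0.2, 0], [-0.2, 0.2, 0], [-0.2, 0.2, 0], [-0.2, 0.2, 0], [-0.2, 0.2, 0]])

```text
t: 11.0
ee_pos: [614.5, 91.1, 93.8]
tool_rot: [-3.128, 1.568, 1.376]
ft_force: [0.7, -0.2, -0.4]
gripper_width: 0.698
```

```bash
python3 - <<'E'
from h import *
s=manip.sense();print(s['ft_force']);goal([613.7,89.0,69],-12.05)
E
```

```text
[ 0.73082731 -0.24496871 -0.42020208]
pos [614.5  91.1  93.8] shift [24.8 -0.4  2.3] rot [ 0.12 -0.18  0.  ] jawyaw -11.93
```

Emit:
move_arm(jaw=[0.6, 0.6, 0.6, 0.6, 0.6, 0.6], xyz=[[0, 0, 2], [0, 0, 2], [5, 0, 2], [10, 0, 2], [14, 0, 2], [14, 0, 2]], delta_rot=[[0, 0, 0], [0, 0, 0], [0, 0, 0], [0, 0, 0], [0, 0, 0], [0, 0, 0]])

```text
t: 11.5
ee_pos: [613.3, 90.1, 78.7]
tool_rot: [-2.598, 1.567, 1.907]
ft_force: [-0.0, -0.6, -0.8]
gripper_width: 0.699
```

```bash
python3 - <<'E'
from h import *
s=manip.sense();print(s['ft_force'],s['torque']);goal([613.7,89.0,69],-12.05)
E
```

```text
[-0.02190961 -0.57347919 -0.81502929] [ 0.02123458 -0.00125887 -0.00487221]
pos [613.3  90.1  78.7] shift [9.7 0.6 1.1] rot [ 0.2  -0.17  0.1 ] jawyaw -11.85
```

Emit:
move_arm(jaw=[0.6, 0.6, 0.6, 0.6, 0.6, 0.6], xyz=[[2, 0, 0], [4, 0, 0], [6, 0, 0], [7, 0, 0], [7, 0, 0], [7, 0, 0]], delta_rot=[[0.2, 0, 0], [0.2, 0, 0], [0.2, 0, 0], [0.2, 0, 0], [0.2, 0, 0], [0.2, 0, 0]])

```text
t: 12.0
ee_pos: [614.1, 90.1, 72.8]
tool_rot: [3.136, 1.567, 1.355]
ft_force: [-0.6, 0.1, 0.3]
gripper_width: 0.696
```

```bash
python3 - <<'E'
from h import *
s=manip.sense();print(s['ft_force'],s['torque']);goal([613.7,89.0,69],-12.05)
E
```

```text
[-0.63495596  0.13313843  0.30483489] [-0.05000413  0.00199156  0.06573596]
pos [614.1  90.1  72.8] shift [ 3.8 -0.2  1.1] rot [-0.02 -0.2  -0.  ] jawyaw -12.07
```

Emit:
move_arm(jaw=[0.6, 0.6, 0.6, 0.6, 0.6, 0.6], xyz=[[1, 0, 0], [2, 0, 0], [3, 0, 0], [4, 0, 0], [4, 0, 0], [4, 0, 0]], delta_rot=[[0, 0, 0], [0, 0, 0], [0, 0, 0], [0, 0, 0], [0, 0, 0], [0, 0, 0]])

```text
t: 12.5
ee_pos: [614.2, 90.2, 69.2]
tool_rot: [3.089, 1.567, 1.307]
ft_force: [-0.8, 0.8, 3.3]
gripper_width: 0.698
```

```bash
python3 - <<'E'
from h import *
s=manip.sense();print(s['ft_force'],s['torque']);goal([613.7,89.0,69],-12.05)
E
```

```text
[-0.81211607  0.79218335  3.29427181] [-0.1924055   0.19878146 -0.10031097]
pos [614.2  90.2  69.2] shift [ 0.2 -0.2  1.3] rot [-0.02 -0.22 -0.01] jawyaw -12.07
```

Emit:
move_arm(jaw=[0.6, 0.6, 0.6, 0.6, 0.6], xyz=[[0.5, 0, 0], [1, 0, 0], [1.5, 0, 0], [1.5, 0, 0], [1.5, 0, 0]], delta_rot=[[0, 0, 0], [0, 0, 0], [0, 0, 0], [0, 0, 0], [0, 0, 0]])

```text
t: 12.92
ee_pos: [614.2, 90.3, 69.0]
tool_rot: [3.007, 1.567, 1.226]
ft_force: [-4.6, 1.0, 14.7]
gripper_width: 0.7
```

```bash
python3 - <<'E'
from m import *
s=manip.sense();print(s['ft_force'],s['ee_pos'])
im=save('wrist','n')
a=manip.grab_frame('scene')[:,:,::-1]
c=cv2.resize(a[170:340,180:370],None,fx=4,fy=3.5,interpolation=cv2.INTER_CUBIC)[:600]
cv2.imwrite('pics/n2.png',c)
try: rem(np.load('pics/n.npy'),s)
except Exception as e: print(e)
for _ in range(4):
    manip.grab_frame('top'); print(manip.sense()['ft_force'].round(1))
E
```

```text
[-4.57064932  1.03080653 14.69552866] [614.19888688  90.29377857  69.000231  ]
max() iterable argument is empty
[-4.5  0.1 14.1]
[-4.   0.5 13.8]
[-4.2  1.1 14. ]
[-5.3  1.  13.9]
```

View pics/n2.png

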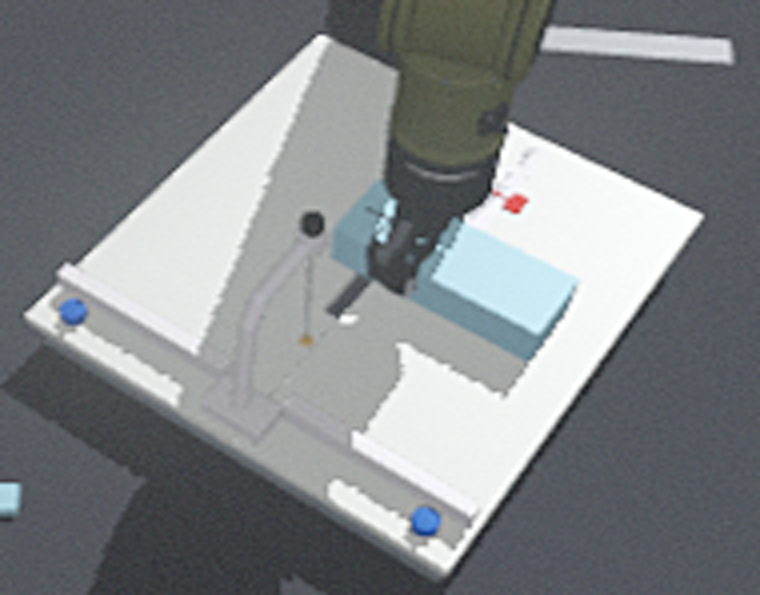

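The blank lies flat and square across the slide, clear of the wire, with the cross end over the slide line. The push is a bit high (14 N), so I ease it.

Emit:
move_arm(jaw=[0.6, 0.6, 0.6, 0.6, 0.6, 0.6], xyz=[[-0.3, -0.7, 0], [-0.5, -1.5, 0], [-0.5, -1.5, 0], [-0.5, -1.5, 0], [-0.5, -1.5, 0], [-0.5, -1.5, 0]], delta_rot=[[0, 0, 0], [0, 0, 0], [0, 0, 0], [0, 0, 0], [0, 0, 0], [0, 0, 0]])

```text
t: 13.72
ee_pos: [614.2, 90.3, 69.0]
tool_rot: [2.492, 1.565, 0.711]
ft_force: [-0.2, 1.0, 8.1]
gripper_width: 0.696
```

```bash
python3 - <<'E'
from m import *
s=manip.sense();print(s['ft_force'],s['ee_pos'])
print([np.round(np.array(proj('wrist',P,s))) for P in((509.9,79.5,96),(516.6,110.8,60),(480.5,118,60),(517.5,115,60))])
save('wrist','o');im=np.load('pics/o.npy')
b,g,r=[im[:,:,i].astype(int) for i in range(3)];
red=(r>140)&(g<90)&(b<90);yel=(r>150)&(g>120)&(b<80)
for n,mk in(('red',red),('yel',yel)):
    v,u=np.nonzero(mk); print(n,len(u),(u.min(),u.max(),v.min(),v.max()) if len(u) else '')
w=im[100:200,40:170];cv2.imwrite('pics/o2.png',cv2.resize(w,None,fx=6,fy=6,interpolation=cv2.INTER_CUBIC))
E
```

```text
[-0.24109813  1.03715826  8.0850946 ] [614.15529867  90.26251047  68.99984051]
[array([ 85., 312.]), array([ 99., 238.]), array([ 56., 236.]), array([ 98., 232.])]
red 628 (np.int64(76), np.int64(104), np.int64(192), np.int64(233))
yel 472 (np.int64(89), np.int64(112), np.int64(239), np.int64(273))
```

View pics/o2.png

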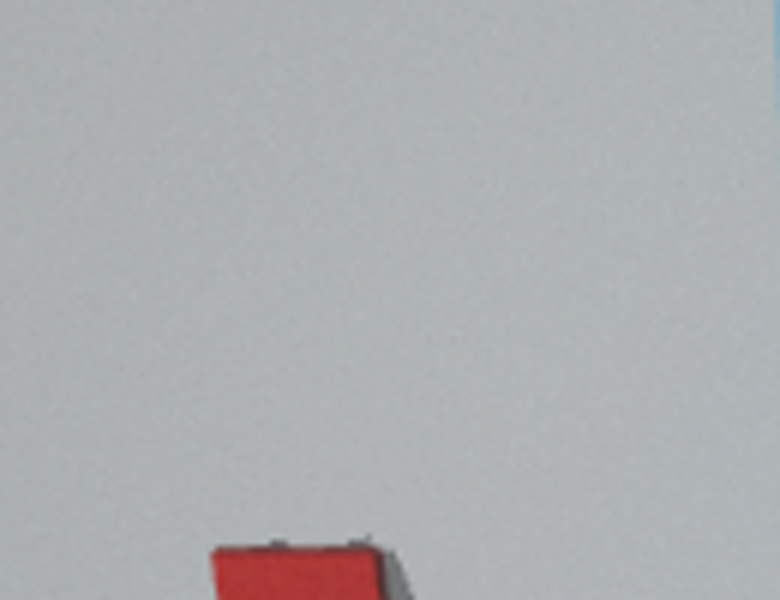

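That crop only caught the top of the red tab, and all 12 views are used, so I check the slide numerically on the same image.

```bash
python3 - <<'E'
from h import *
s=manip.sense();im=np.load('pics/o.npy');b,g,r=[im[:,:,i].astype(int) for i in range(3)]
red=(r>140)&(g<90)&(b<90);yel=(r>150)&(g>120)&(b<80)
a=np.radians(-12.05);ex=np.array([np.cos(a),np.sin(a),0]);ey=np.array([-ex[1],ex[0],0])
o=np.array([509.9,79.5,60])
for v in range(222,234,2):
    u=np.nonzero(red[v])[0]
    if len(u) and len(u)<9: q=at('wrist',u.mean(),v,60,s)-o;print('red',v,u.mean(),len(u),(q@ex).round(2),(q@ey).round(1))
for v in range(241,262,3):
    u=np.nonzero(yel[v])[0]; lo,hi=u.min()+4,u.max()-3; w=np.clip(190-r[v,lo:hi],0,None)
    if w.sum():
        c=(w*np.arange(lo,hi)).sum()/w.sum(); q=at('wrist',c,v,60,s)-o;print('line',v,c.round(1),(q@ex).round(2),(q@ey).round(1))
    A,B=[at('wrist',x,v,60,s)-o for x in(u.min(),u.max())];print('  plate mid',(((A+B)/2)@ex).round(2))
E
```

```text
red 222 93.0 3 -2.04 42.9
red 224 93.5 2 -1.96 41.5
red 226 94.0 3 -1.88 40.1
red 228 94.0 3 -2.19 38.8
red 230 94.5 2 -2.12 37.4
red 232 95.0 3 -2.05 36.0
line 241 97.2 -1.85 29.7
  plate mid -1.71
line 244 97.9 -1.79 27.5
  plate mid -1.44
line 247 98.5 -1.88 25.3
  plate mid -1.18
line 250 99.2 -1.85 23.1
  plate mid -1.72
line 253 100.0 -1.77 20.9
  plate mid -1.47
line 256 100.6 -1.85 18.7
  plate mid -1.24
line 259 101.3 -1.84 16.4
  plate mid -1.4
```

Emit:
move_arm(jaw=[0.6, 0.6, 0.6, 0.6], xyz=[[0.3, 0, 0], [0.3, 0, 0], [0.3, 0, 0], [0.3, 0, 0]], delta_rot=[[0, 0, 0], [0, 0, 0], [0, 0, 0], [0, 0, 0]])

```text
t: 14.1
ee_pos: [614.1, 90.3, 68.9]
tool_rot: [2.501, 1.565, 0.72]
ft_force: [-1.0, -0.2, 8.6]
gripper_width: 0.698
```

The pointer is on the mark within about 0.2 mm. A small trim brings the push to 10 N.

Emit:
move_arm(jaw=[0.6, 0.6, 0.6, 0.6, 0.6, 0.6, 0.6, 0.6], xyz=[[0.2, 0, 0], [0.2, 0, 0], [0.2, 0, 0], [0.2, 0, 0], [0.2, 0, 0], [0.2, 0, 0], [0.2, 0, 0], [0.2, 0, 0]], delta_rot=[[0, 0, 0], [0, 0, 0], [0, 0, 0], [0, 0, 0], [0, 0, 0], [0, 0, 0], [0, 0, 0], [0, 0, 0]])

```text
t: 14.77
ee_pos: [614.2, 90.3, 69.0]
tool_rot: [2.491, 1.565, 0.71]
ft_force: [-0.6, 1.1, 10.3]
gripper_width: 0.696
```

```bash
python3 - <<'E'
from h import *
for _ in range(8):
    manip.grab_frame('top'); s=manip.sense(); print(s['t'],s['ft_force'].round(1),s['ee_pos'].round(1))
f=s['ft_force'][2]
E
```

```text
14.8167 [-1.4  0.4 10.9] [614.2  90.3  68.9]
14.8667 [-1.2  0.3 11. ] [614.2  90.3  68.9]
14.9167 [-0.  -0.2 11.9] [614.2  90.3  68.9]
14.9667 [-1.2  0.3 10.8] [614.2  90.3  69. ]
15.0167 [-1.1 -0.3 11. ] [614.2  90.3  68.9]
15.0667 [-0.1  0.5 10.9] [614.2  90.3  69. ]
15.1167 [-0.9 -0.2 11.2] [614.2  90.3  68.9]
15.1667 [-1.1  0.5 11.6] [614.2  90.3  68.9]
```

```bash
python3 -c "
from workcell import manip
print(manip.job_done())"
```

```text
the job is handed in; nothing more can be done
None
```

The job is done and handed in at about 15 s of the 72 s allowed.

- **Slide:** I pulled it out by the knob to the red tab. With the blank already pressed down, my last measurement put the pointer line within about 0.2 mm of the mark.
- **Blank:** I picked the light-blue one, turned it square across the slide and lowered its crossed end over the pin. It needed no searching. It met the table 60.3 mm above its height on the bench, against 60 mm expected, so the pin must be in the hole. The scene picture shows it flat and clear of the wire.
- **Push:** The fingers still grip the blank and press it down with a steady 11 N or so; the last readings were 10.8 to 11.9 N. Sideways force was about 1 N. The push briefly reached 14.7 N before I eased it.

The wire, mug, glue bottle and house were not approached. I did not look at the mug, glue bottle and house again at the end. My last enlarged picture showed only the top of the red tab, so the final slide check is by calculation on the same image rather than by eye.

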